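# Set up a tray carton and pack a brittle cookie

### The job

First set up the tray carton: raise its three hinged panels (near, left and right) until each stands fully upright as a wall. Then take the golden studded cookie out of the rack and lay it down flat on the cork mat, let go of it, take it again across its rim, and lower it level, without dropping it or letting it topple, onto the middle of the paper round inside the carton. Leave the other cookies and everything else on the counter where they are.

Things in the scene. Friction and masses are not known exactly. Their poses are not given: they have to be found in the camera images.
- carton: brown board tray carton on a wooden block 104 x 144 mm, both fixed. Origin on the counter under its middle. Floor 120 mm (x) by 160 mm (y), upper face 40 mm above the origin; board 4 mm thick. The far wall (+x side, x = 60 to 64 mm, 55 mm tall) already stands; on the other three sides hinged panels stick out in the air, clear of the counter
- paper_round (a point): middle of the white paper round, 72 mm across, on the carton's floor; 40.6 mm above the carton's origin
- near_panel (a joint): panel on the near (-x) side of the carton, a flat board 158 mm long along its hinge, 55 mm from hinge to free edge, 4 mm thick. 0 = folded out level, 1.57 = standing upright as a wall; it stops at 1.6. The stiff crease stays where it is left. It starts 15 to 35 degrees up, too flat to be shoved up level
- near_panel_hinge (a point): middle of the hinge line of near_panel, 38 mm above the counter; its axes are the carton's
- near_panel_edge (a point): middle of the free edge of near_panel (55 mm from the hinge, mid thickness); moves with the panel
- left_panel (a joint): panel on the left (+y) side of the carton, a flat board 118 mm long along its hinge, 55 mm from hinge to free edge, 4 mm thick. 0 = folded out level, 1.57 = standing upright as a wall; it stops at 1.6. The stiff crease stays where it is left. It starts 15 to 35 degrees up, too flat to be shoved up level
- left_panel_hinge (a point): middle of the hinge line of left_panel, 38 mm above the counter; its axes are the carton's
- left_panel_edge (a point): middle of the free edge of left_panel (55 mm from the hinge, mid thickness); moves with the panel
- right_panel (a joint): panel on the right (-y) side of the carton, a flat board 118 mm long along its hinge, 55 mm from hinge to free edge, 4 mm thick. 0 = folded out level, 1.57 = standing upright as a wall; it stops at 1.6. The stiff crease stays where it is left. It starts 15 to 35 degrees up, too flat to be shoved up level
- right_panel_hinge (a point): middle of the hinge line of right_panel, 38 mm above the counter; its axes are the carton's
- right_panel_edge (a point): middle of the free edge of right_panel (55 mm from the hinge, mid thickness); moves with the panel
- golden_cookie: golden round cookie studded with golden bumps on both faces, 58 mm across, 14 mm thick, about 40 g. Origin at its centre, z along the disc's axis (either face may end up on top). At the start it stands on edge in one of the rack's three slots, its centre 35 mm above the counter
- cork_mat: square cork mat, 130 x 130 mm, 5 mm thick, fixed on the counter; origin at the centre of its underside
- rack: steel rack fixed on the counter, 150 mm along its x by 90 mm; three slots 50 mm apart along x (at -50, 0, 50 mm), each 17 mm wide, between fences 26 mm high; slots hold one cookie each on edge, its disc axis along the rack's x. Origin at the centre of the underside
- pale_cookie: plain pale round biscuit, 58 mm across, 14 mm thick, on edge in the rack; to be left alone
- dark_cookie: dark brown round biscuit, 58 mm across, 14 mm thick, on edge in the rack; to be left alone
- honey_jar: amber jar, 64 mm across, 85 mm high; origin under its centre; to be left alone
- tin: can with a paper label, 72 mm across, 100 mm high; origin under its centre; to be left alone
- cup: blue cup, 72 mm across, 80 mm high; origin under its centre; to be left alone
- spatula: metal spatula lying flat, origin on its underside; to be left alone
There are look-alikes about, which are no part of the job. Of the things like the cork_mat, leave any that is black; of the rest the larger one is meant.

How it is judged:
By the outcome, as a careful person would: the job done as asked, in the order asked, and still so for the second after the job is handed in, with the robot touching nothing.
It also fails if it takes over 72 s, if anything falls off the work surface, if the arm or the gripper's body presses on something with over 40 N, if the wrist force passes 120 N, or if a joint passes its speed limit or range.

### The arm

A 6-joint arm with a two-finger parallel gripper is mounted at the origin on the work surface. World frame = base frame: x ahead of the robot, y to its left, z up, the work surface at z = 0. Lengths are in m, angles in rad, forces in N, time in s.
With the tool pointing down it reaches from about 0.25 to 0.775 m from the base axis. Payload 4 kg.
Tool frame: the origin (TCP) lies between the finger pads; the fingertips stand 14 mm ahead of it and the grasp point (between the pads) lies 5 mm behind it (tip_reach is the distance from the TCP to the fingertips, in m); z points along the fingers, y is the line along which they close (so a half turn about z gives the same grasp; the last joint's range is limited). The gripper opens to 94 mm and grips with 3 to 60 N. Pads are 16 mm wide; open, the fingers measure 119 mm over their backs; the gripper's body (75 mm by 177 mm) begins 78 mm behind the grasp point.
Start: joints at [1.161, 0.087, 1.371, -0, 1.684, -0.103], TCP at [0.166, 0.524, 0.22] pointing down, gripper open.
Joint ranges: [-3.1, 3.1], [-0.76, 2.03], [0.27, 2.55], [-1.08, 4.22], [0.17, 2.65], [-2.57, 2.57]. Speed limits (rad/s): [2.79, 2.79, 3.14, 3.14, 3.14, 3.14].

### API

Orientations are given as [roll, pitch, yaw] about the fixed x, y, z axes, in that order (R = Rz(yaw) Ry(pitch) Rx(roll)).
In Python, from bench import * gives the robot as it stands. The module is installed in compiled form; this text tells all that it offers.
- The arm moves only by the tool servo_tool, never from a script. Its argument "targets" is a list of rows, each a list of 4 numbers: the shift along the tool's x, y, z in cm, then the turn about the tool's z in degrees. A call has 1 to 8 rows; each row is the pose to reach, as a shift and turn from the pose commanded when the call began, along the tool's axes at that moment; what a row does not reach only later rows make up. A row lasts 1/8 s, in which the tool goes at most 62.5 mm and 10.7 degrees, less where a joint would pass 70% of its speed; a pose out of reach is approached as far as the arm can. A call with a gripper value outside its range is refused whole. "claw" is the closure in counts, from 0 (fully open) to 255 (shut), set as the call begins (left out, the last holds). The fingers move at their own pace and stop on an object; the grip force is fixed at half the most. Time passes only in rows, so rows that repeat a pose let the fingers close. It gives the time, the measured TCP pose, the force, the opening and the grip force at its end, in the units of the state.
- get_obs(): the state, without advancing time (a new reading comes with each control period).
- snapshot(name): name is "side" or "top" or "wrist"; returns the picture (420x560x3 uint8, blue, green, red); there is no depth.
- camera_model(name): a dict with "camera_matrix" (3x3 intrinsics, pixels), "camera_from_world" (4x4, takes a point from world to camera coordinates). Camera axes: x right, y up, looking along -z (the intrinsics and any distortion apply to the point x, -y, -z); pixel columns grow to the right and rows downward; lengths in m; the calibration is good to about 2 mm. A picture is of the moment at which its call begins: read the wrist's pose just before it. camera_model takes no time and is no camera call; for the wrist camera it gives the pose at the moment of the call.
- close_job(): hands the job in; it is judged then, once.
The state is a dict: "time": time; "joint_positions": joint angles; "qvel": joint speeds; "joint_torque": joint torques, N m; "tool_pos": TCP position; "ee_rot": TCP orientation; "wrist_force": force on the tool from outside, world axes, zero at the start; "wrist_torque": the same for the moment, N m; "width": finger opening in m; "finger_force": force on a finger pad.
Only numpy, scipy, OpenCV 4.12 (cv2) and the standard library are available. Lean on these libraries where they do the work, as an engineer would, in place of code of your own. Each camera call takes 0.05 s, during which the arm holds its last target. There are 200 camera calls.

## Working session

There is one attempt and no reset: what is moved stays moved. The work goes in short steps, Python scripts to look and compute and a tool call to move; the robot and the scene stay as the last step left them, time stands still between calls to the robot, and variables do not carry over. Pictures are saved under pics/ and viewed, at most 10 in all, crops included, and the job is handed in when it is done.

Besides the shell and the picture viewer there is one more tool, called by a JSON object that holds its "api" and its "payload", one argument or row to a line. servo_tool: Moves the arm, as the interface text tells. Its arguments: {"type":"object","properties":{"targets":{"type":"array"},"claw":{"type":"number"}},"required":["targets"]}

```bash
mkdir -p pics
python3 - <<'E'
from bench import *
import cv2,numpy as np
o=get_obs();print(o)
for n in("side","top"):
    cv2.imwrite(f"pics/{n}0.png",snapshot(n)); m=camera_model(n);print(n,np.round(m["camera_matrix"],1).tolist(),np.round(m["camera_from_world"],3).tolist(),[k for k in m])
E
```

```text
{'time': 0.0, 'joint_positions': array([ 1.16089622e+00,  8.79581155e-02,  1.37221406e+00, -2.84474563e-05,
        1.68356160e+00, -1.03102388e-01]), 'qvel': array([-0.0011469 ,  0.00083639, -0.00034628,  0.00105544, -0.00086758,
       -0.00047697]), 'joint_torque': array([-1.28003328e-03, -3.40186429e+01, -3.02425289e+01,  7.18337204e-02,
        3.31286550e-02, -1.73275453e-04]), 'tool_pos': array([0.16592067, 0.52385725, 0.21832281]), 'ee_rot': array([-3.13945999e+00, -1.92240306e-04,  2.83479156e+00]), 'wrist_force': array([-0.8591658 ,  0.7714377 ,  0.52459615]), 'wrist_torque': array([ 0.01416291, -0.02313714, -0.01039413]), 'finger_force': 0.0, 'width': 0.09408804189881359}
side [[475.8, 0.0, 268.3], [0.0, 475.8, 204.3], [0.0, 0.0, 1.0]] [[0.688, -0.725, -0.006, -0.352], [0.457, 0.427, 0.78, -0.263], [-0.563, -0.54, 0.626, -0.805], [0.0, 0.0, 0.0, 1.0]] ['camera_matrix', 'camera_from_world']
top [[486.7, 0.0, 276.0], [0.0, 486.7, 218.5], [0.0, 0.0, 1.0]] [[-0.009, -1.0, 0.002, -0.013], [0.992, -0.008, 0.124, -0.505], [-0.124, 0.003, 0.992, -1.392], [0.0, 0.0, 0.0, 1.0]] ['camera_matrix', 'camera_from_world']
```

View pics/side0.png

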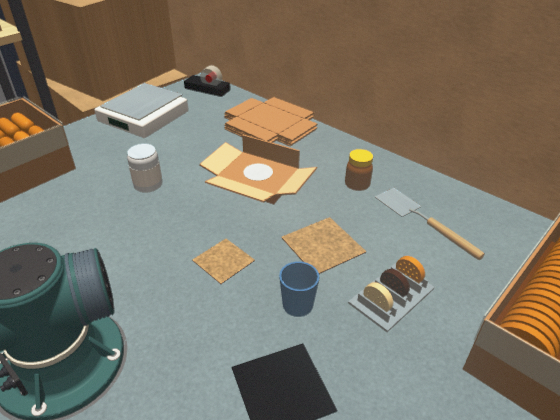

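View pics/top0.png

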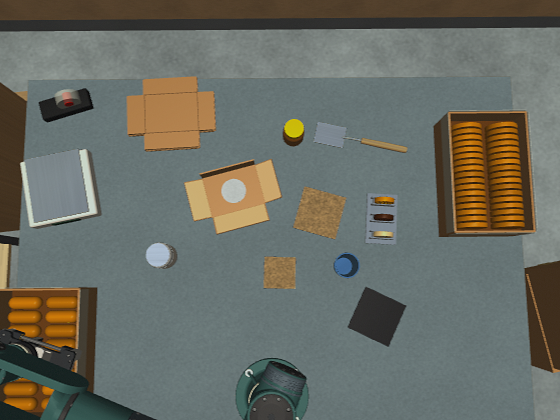

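```bash
cat > h.py <<'E'
from bench import *
import cv2,numpy as np
from scipy.spatial.transform import Rotation as Ro
def ray(n,uv,z,m=None):
    m=m or camera_model(n);K=m["camera_matrix"];T=m["camera_from_world"]
    d=np.linalg.inv(K)@[uv[0],uv[1],1];d=T[:3,:3].T@(d*[1,-1,-1]);c=-T[:3,:3].T@T[:3,3]
    return c+d*(z-c[2])/d[2]
def proj(n,p,m=None):
    m=m or camera_model(n);T=m["camera_from_world"];q=(T[:3,:3]@np.asarray(p).T).T+T[:3,3];q=q*[1,-1,-1]
    q=(m["camera_matrix"]@q.T).T;return q[:,:2]/q[:,2:]
def rel(p,yaw=None):
    "shift cm in tool axes from present TCP to p, turn deg for tool yaw"
    o=get_obs();R=Ro.from_euler('xyz',o["ee_rot"]).as_matrix()
    return np.round(R.T@(np.asarray(p)-o["tool_pos"])*100,2)
E
python3 - <<'E'
from h import *
for n,d in dict(top=dict(round=(234,190,.0406),mat=(319,213,.005),rack=(381,218,.002),gold=(383,200,.055),small=(280,272,.005),farL=(201,176,.095),farR=(256,161,.095),cup=(346,265,.08),jar=(294,128,.085),tin=(160,255,.1)),side=dict(round=(258,172,.0406),mat=(323,244,.005),rack=(391,299,.002),gold=(410,268,.035),cup=(299,276,.08),jar=(361,157,.085),tin=(143,153,.1))).items():
    for k,v in d.items(): print(n,k,np.round(ray(n,v[:2],v[2]),3))
a=cv2.imread('pics/top0.png');cv2.imwrite('pics/c1.png',np.hstack([cv2.resize(a[140:250,170:300],None,fx=4,fy=4,interpolation=2),cv2.resize(a[185:255,350:410],(240,280),interpolation=2)[:,:].copy() if 0 else cv2.copyMakeBorder(cv2.resize(a[185:255,355:410],None,fx=4,fy=4,interpolation=2),0,160,0,0,0)]))
E
```

```text
top round [0.589 0.105 0.041]
top mat [ 0.524 -0.146  0.005]
top rack [ 0.507 -0.331  0.002]
top gold [ 0.553 -0.327  0.055]
top small [ 0.35  -0.028  0.005]
top farL [0.62  0.194 0.095]
top farR [0.662 0.038 0.095]
top cup [ 0.366 -0.211  0.08 ]
top jar [ 0.76  -0.071  0.085]
top tin [0.398 0.304 0.1  ]
side round [0.583 0.102 0.041]
side mat [ 0.523 -0.151  0.005]
side rack [ 0.495 -0.336  0.002]
side gold [ 0.558 -0.333  0.035]
side cup [ 0.363 -0.216  0.08 ]
side jar [ 0.75  -0.078  0.085]
side tin [0.394 0.295 0.1  ]
```

View pics/c1.png

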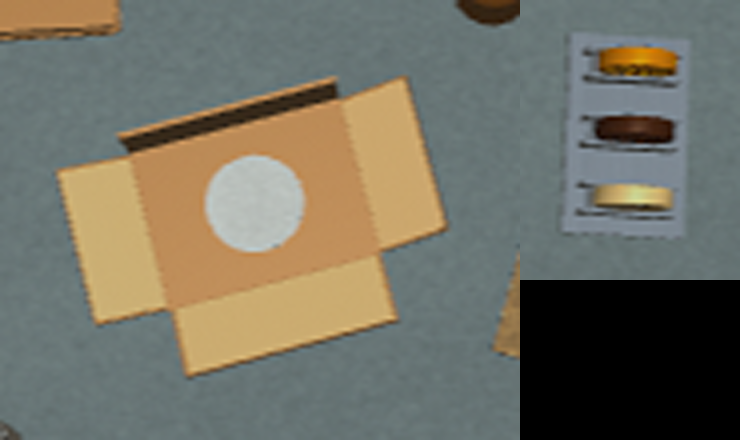

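The crop confirms the golden studded cookie is in the farthest slot, at top pixel (384,200). The dark one is in the middle and the pale one is nearest. Look-alikes are the boxed orange cookies at (468,175) and (500,175), the flat unfolded carton at (172,113), the black mat at (377,316) and the small cork at (280,272). The large cork mat at (319,213) is the one meant.

```bash
cat >> h.py <<'E'
from scipy.optimize import least_squares
def tf(c,p):
    s,k=np.sin(c[2]),np.cos(c[2]);p=np.asarray(p,float);return np.c_[c[0]+k*p[:,0]-s*p[:,1],c[1]+s*p[:,0]+k*p[:,1],p[:,2]]
def panels(a):
    "free-edge upper corners, near/left/right angles"
    r=.055;P=[]
    for t,i in zip(a,range(3)):
        out=r*np.cos(t)-0*.002*np.sin(t);z=.038+r*np.sin(t)+.002*np.cos(t)
        P+=[[[-.060-out,.079,z],[-.060-out,-.079,z]],[[-.059,.08+out,z],[.059,.08+out,z]],[[-.059,-.08-out,z],[.059,-.08-out,z]]][i]
    return P
E
python3 - <<'E'
from h import *
cp=lambda q:np.array([[170+x/4,140+y/4] for x,y in q])
px=cp([(131,157),(343,101),(168,307),(380,250),(119,134),(336,78), (188,377),(397,320), (96,324),(58,170), (446,229),(406,76),(255,203)])
m=camera_model("top")
def pts(v):
    fl=[[.06,.08,.04],[.06,-.08,.04],[-.06,.08,.04],[-.06,-.08,.04],[.064,.08,.095],[.064,-.08,.095]]
    return tf(v,fl+panels(v[3:])+[[0,0,.0406]])
r=least_squares(lambda v:(proj("top",pts(v),m)-px).ravel(),[.59,.105,.26,.4,.4,.4],loss='soft_l1')
print("carton",np.round(r.x,3),np.round((proj("top",pts(r.x),m)-px),1).tolist())
rp=np.array([[355+(x-520)/4,185+y/4] for x,y in [(572,32),(690,40),(685,236),(562,233)]])
rr=least_squares(lambda v:(proj("top",tf(v,[[.075,.045,.004],[.075,-.045,.004],[-.075,-.045,.004],[-.075,.045,.004]]),m)-rp).ravel(),[.5,-.33,0])
print("rack",np.round(rr.x,3),rr.cost)
print(rel([.53,.09,.33]))
E
```

```text
carton [0.586 0.105 0.253 0.33  0.323 0.486] [[-0.2, -0.8], [-0.5, -0.5], [0.4, 0.9], [0.7, 1.1], [-0.4, -0.3], [0.1, -0.6], [-0.6, 0.0], [0.6, 0.1], [-0.1, 0.2], [-0.3, -0.3], [0.3, 0.4], [-0.3, -0.2], [0.2, 0.2]]
rack [ 0.505 -0.333 -0.068] 0.4337370779776257
[-47.81 -30.39 -11.11]
```

{"api": "servo_tool", "payload": {
  "targets": [
    [-48.5,-30.5,-10,58],
    [-48.5,-30.5,-10,58],
    [-48.5,-30.5,-10,58],
    [-48.5,-30.5,-10,58],
    [-48.5,-30.5,-10,58],
    [-48.5,-30.5,-10,58],
    [-48.5,-30.5,-10,58],
    [-48.5,-30.5,-10,58]
  ],
  "claw": 0
}}

```text
time: 1.1
tool_pos: [0.4852, 0.1467, 0.3054]
ee_rot: [-3.141, -0.0, 1.822]
wrist_force: [0.8, 0.4, 0.0]
width: 0.0939
finger_force: 0.0
```

Run:
```python
from h import *
o=get_obs();print(o["time"],o["tool_pos"],o["ee_rot"],rel([.518,.0875,.25]))
m=camera_model("wrist");cv2.imwrite("pics/w1.png",snapshot("wrist"));print(m)
```

```text
1.1 [0.48523907 0.14669603 0.30536689] [-3.14120916e+00 -3.83265386e-04  1.82239951e+00] [-6.55  1.7   5.53]
{'camera_matrix': array([[298.06030693,   0.        , 282.48264313],
       [  0.        , 298.06030693, 207.44995969],
       [  0.        ,   0.        ,   1.        ]]), 'camera_from_world': array([[ 0.96826992,  0.24990257, -0.00143685, -0.50610132],
       [-0.24190599,  0.93581229, -0.256392  ,  0.02942989],
       [-0.0627284 ,  0.24860424,  0.96657182, -0.48005284],
       [ 0.        ,  0.        ,  0.        ,  1.        ]])}
```

View pics/w1.png

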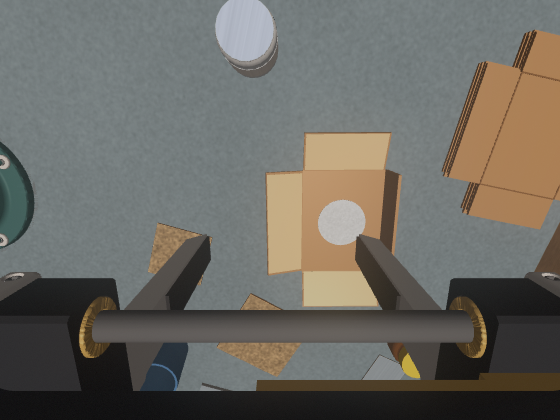

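Run:
```python
from h import *
im=cv2.imread("pics/w1.png");m=camera_model("wrist")
w=(im.min(2)>150).astype(np.uint8);w[:190]=0;w[255:]=0
w[:,:310]=0;w[:,375:]=0
n,_,st,ce=cv2.connectedComponentsWithStats(w);i=1+st[1:,4].argmax();print(ce[i],st[i]);print("round wrist",ray("wrist",ce[i],.0406,m))
print("near edge",[np.round(ray("wrist",p,.056,m),3).tolist() for p in((266,172),(269,273))])
v=[.586,.105,.253,.33,.323,.486]
print(np.round(proj("wrist",tf(v,[[.06,.08,.04],[-.06,.08,.04],[-.06,-.08,.04]]+panels(v[3:])),m)).tolist())
```

```text
[341.0589651  221.84356197] [ 318  200   47   45 1662]
round wrist [0.59197782 0.09932159 0.0406    ]
near edge [[0.465, 0.148, 0.056], [0.504, -0.002, 0.056]]
[[382.0, 164.0], [299.0, 165.0], [298.0, 266.0], [262.0, 167.0], [265.0, 271.0], [301.0, 127.0], [389.0, 126.0], [300.0, 302.0], [376.0, 302.0]]
```

{"api": "servo_tool", "payload": {
  "targets": [
    [-6.5,1.7,4,0],
    [-6.5,1.7,4,0],
    [-6.5,1.7,4,0],
    [-6.5,1.7,4,0]
  ]
}}

```text
time: 1.65
tool_pos: [0.5168, 0.091, 0.2666]
ee_rot: [3.14, -0.0, 1.824]
wrist_force: [0.3, -0.1, 0.3]
width: 0.0939
finger_force: 0.0
```

Run:
```python
from h import *
for k in range(2):
    o=get_obs();m=camera_model("wrist");im=snapshot("wrist");print(o["tool_pos"],o["qvel"].round(3))
    w=(im.min(2)>150).astype(np.uint8);w[:150]=0;w[270:]=0;w[:,:220]=0;w[:,390:]=0
    n,_,st,ce=cv2.connectedComponentsWithStats(w);i=1+st[1:,4].argmax();print(ce[i],st[i],ray("wrist",ce[i],.0406,m))
for n in("top","side"):
    im=snapshot(n);w=(im.min(2)>150).astype(np.uint8)
    c=proj(n,[[.588,.103,.04]])[0];yy,xx=np.mgrid[:420,:560];w[np.hypot(xx-c[0],yy-c[1])>28]=0
    k,_,st,ce=cv2.connectedComponentsWithStats(w);i=1+st[1:,4].argmax();print(n,ce[i],st[i],ray(n,ce[i],.0406))
```

```text
[0.51682633 0.09100221 0.26655177] [ 0.01  -0.008 -0.008 -0.002 -0.003 -0.003]
[336.11632101 186.58025248] [ 310  160   53   54 2218] [0.5865132  0.10796118 0.0406    ]
[0.51690413 0.09112341 0.26684825] [ 0.004 -0.003 -0.001 -0.002 -0.004 -0.002]
[335.88934056 186.56639566] [ 309  161   54   53 2214] [0.58650546 0.10797344 0.0406    ]
top [223.43181818 206.31818182] [212 201  28  10  88] [0.54073161 0.13588985 0.0406    ]
side [257.78239609 171.50611247] [243 163  30  18 409] [0.58462033 0.10426784 0.0406    ]
```

```bash
cat >> h.py <<'E'
C=[.586,.106,.253]
def go(cx,cy,z): return rel(tf(C,[[cx,cy,z]])[0])
E
python3 -c "
from h import *
print(go(-.069,0,.060),get_obs()['width'])"
```

```text
[-0.26  0.13 20.66] 0.09410211425627286
```

{"api": "servo_tool", "payload": {
  "targets": [
    [-0.2,0.1,6,0],
    [-0.2,0.1,12,0],
    [-0.2,0.1,17,0],
    [-0.2,0.1,20,0],
    [-0.2,0.1,20.6,0],
    [-0.2,0.1,20.6,0]
  ]
}}

```text
time: 2.6
tool_pos: [0.5192, 0.0884, 0.0605]
ee_rot: [3.14, 0.0, 1.823]
wrist_force: [-0.2, 0.7, 0.2]
width: 0.094
finger_force: 0.0
```

Run:
```python
from h import *
print(go(-.069,0,.060),get_obs()['wrist_force'])
for k in range(1):
    cv2.imwrite("pics/w2.png",np.hstack([snapshot("wrist")[100:400],]))
```

```text
[0.03 0.01 0.05] [-0.23874122  0.69516807  0.24933941]
```

View pics/w2.png

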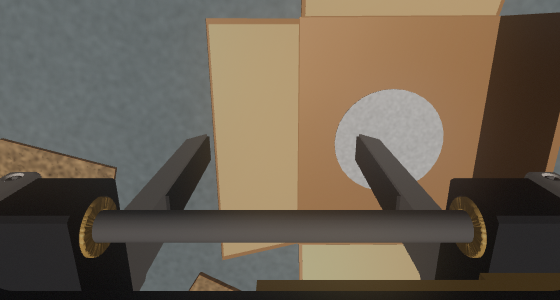

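{"api": "servo_tool", "payload": {
  "targets": [
    [0,0.4,0,0],
    [0,0.7,-0.2,0],
    [0,0.9,-0.6,0],
    [0,1.1,-1.0,0],
    [0,1.4,-1.4,0],
    [0,1.4,-1.4,0]
  ]
}}

```text
time: 3.4
tool_pos: [0.5293, 0.0907, 0.074]
ee_rot: [-3.134, 0.0, 1.823]
wrist_force: [-8.3, -2.6, 6.5]
width: 0.0941
finger_force: 4.5
```

Run:
```python
from h import *
o=get_obs();print(o["tool_pos"],o['wrist_force'],go(-.069,0,.06))
cv2.imwrite("pics/w3.png",cv2.resize(np.hstack([snapshot("wrist")[60:300,100:],cv2.resize(snapshot("side")[120:220,180:340],None,fx=2.4,fy=2.4)]),(790,226)))
```

```text
[0.52933907 0.09069863 0.07398584] [-8.2693831  -2.60032641  6.52811661] [ 0.06 -1.02  1.41]
```

View pics/w3.png

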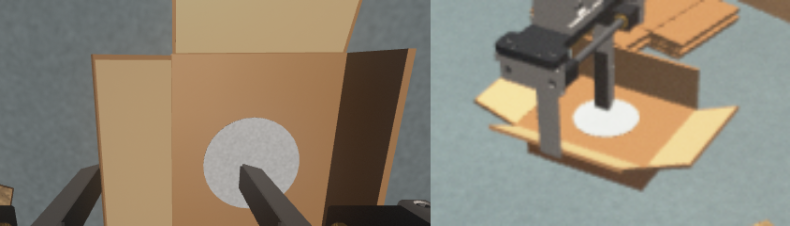

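{"api": "servo_tool", "payload": {
  "targets": [
    [0,0.5,-0.6,0],
    [0,1.0,-1.1,0],
    [0,1.6,-1.5,0],
    [0,2.2,-1.7,0],
    [0,2.8,-1.8,0],
    [0,3.4,-1.8,0],
    [0,3.8,-1.8,0],
    [0,3.8,-1.8,0]
  ]
}}

```text
time: 4.5
tool_pos: [0.5694, 0.1012, 0.0911]
ee_rot: [3.141, -0.0, 1.823]
wrist_force: [0.4, 0.4, 0.0]
width: 0.094
finger_force: 0.0
```

Run:
```python
from h import *
o=get_obs();print(o["tool_pos"],o['wrist_force'],"to upright",go(-.015,0,.09))
```

```text
[0.56938754 0.1011709  0.09109278] [0.42896803 0.44219947 0.00858547] to upright [0.05 0.23 0.11]
```

{"api": "servo_tool", "payload": {
  "targets": [
    [0,0.2,0.3,0],
    [0,0.3,0.3,0],
    [0,0.35,0.3,0],
    [0,0.35,0.3,0]
  ]
}}

```text
time: 5.0
tool_pos: [0.5721, 0.1019, 0.0882]
ee_rot: [-3.141, -0.0, 1.822]
wrist_force: [-1.2, -0.2, -1.9]
width: 0.0939
finger_force: 0.4
```

Run:
```python
from h import *
o=get_obs();print(o["tool_pos"],o['wrist_force'],"to upright",go(-.015,0,.09))
cv2.imwrite("pics/w4.png",cv2.resize(np.hstack([snapshot("wrist")[60:300,100:],cv2.resize(snapshot("side")[120:220,180:340],None,fx=2.4,fy=2.4)]),(790,226)))
```

```text
[0.57212897 0.10188185 0.08823453] [-1.16418813 -0.24047854 -1.92215691] to upright [ 0.05 -0.05 -0.18]
```

View pics/w4.png

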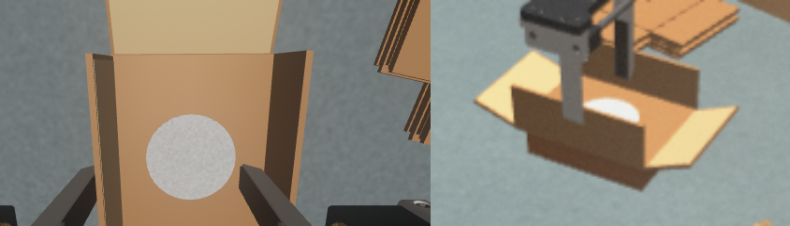

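{"api": "servo_tool", "payload": {
  "targets": [
    [0,0.1,0,0],
    [0,0.2,0,0],
    [0,0.2,0,0]
  ]
}}

```text
time: 5.48
tool_pos: [0.574, 0.1023, 0.0884]
ee_rot: [-3.141, -0.0, 1.823]
wrist_force: [-2.0, -0.9, 0.4]
width: 0.094
finger_force: 1.0
```

{"api": "servo_tool", "payload": {
  "targets": [
    [0,0.1,0,0],
    [0,0.1,0,0]
  ]
}}

```text
time: 5.72
tool_pos: [0.5741, 0.1024, 0.0883]
ee_rot: [-3.139, -0.0, 1.823]
wrist_force: [-4.7, -2.3, 2.1]
width: 0.094
finger_force: 2.6
```

{"api": "servo_tool", "payload": {
  "targets": [
    [0,-0.8,0,0],
    [0,-0.8,-5,0],
    [3,0,-7,20],
    [6,1.3,-7,42],
    [9,1.3,-7,64],
    [9,1.3,-7,90],
    [9,1.3,-7,90],
    [9,1.3,-7,90]
  ]
}}

```text
time: 6.72
tool_pos: [0.5661, 0.1935, 0.159]
ee_rot: [3.14, -0.003, 0.692]
wrist_force: [0.0, -0.5, 0.3]
width: 0.0939
finger_force: 0.0
```

{"api": "servo_tool", "payload": {
  "targets": [
    [0,0,0,30],
    [0,0,0,30],
    [0,0,0,30],
    [0,0,0,30]
  ]
}}

```text
time: 7.22
tool_pos: [0.566, 0.1932, 0.159]
ee_rot: [-3.141, -0.003, 0.176]
wrist_force: [-0.0, -0.5, 0.9]
width: 0.094
finger_force: 0.0
```

Run:
```python
from h import *
print(get_obs()["ee_rot"],go(0,.09,.06))
```

```text
[-3.14116959e+00 -2.60716899e-03  1.75641187e-01] [-0.27 -0.03  9.9 ]
```

{"api": "servo_tool", "payload": {
  "targets": [
    [-0.3,0,4,-4.4],
    [-0.3,0,8,-4.4],
    [-0.3,0,9.9,-4.4],
    [-0.3,0,9.9,-4.4]
  ]
}}

```text
time: 7.72
tool_pos: [0.5617, 0.1923, 0.0581]
ee_rot: [-3.141, 0.002, 0.252]
wrist_force: [0.1, 0.4, 0.7]
width: 0.0938
finger_force: 0.0
```

Run:
```python
from h import *
o=get_obs();print(o["ee_rot"],go(0,.09,.06),o["wrist_force"])
cv2.imwrite("pics/w5.png",cv2.resize(np.hstack([snapshot("wrist")[60:300,100:],cv2.resize(snapshot("side")[120:220,180:340],None,fx=2.4,fy=2.4)]),(790,226)))
```

```text
[-3.14140089e+00  2.48226680e-03  2.51690322e-01] [ 0.2  -0.03 -0.19] [0.08439374 0.44466784 0.72066639]
```

View pics/w5.png

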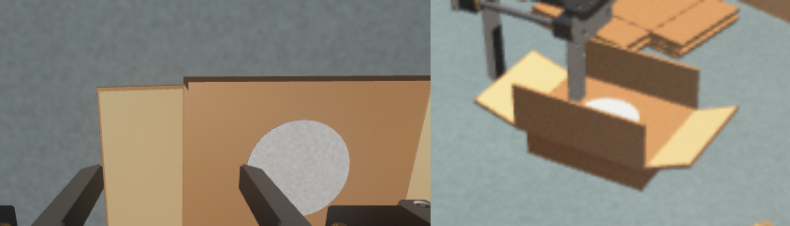

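{"api": "servo_tool", "payload": {
  "targets": [
    [0,0.5,-0.2,0],
    [0,0.8,-0.5,0],
    [0,1.1,-1.0,0],
    [0,1.5,-1.6,0],
    [0,2.0,-2.1,0],
    [0,2.5,-2.6,0],
    [0,3.1,-3.0,0],
    [0,3.7,-3.2,0]
  ]
}}

```text
time: 8.82
tool_pos: [0.5726, 0.1564, 0.0931]
ee_rot: [3.141, -0.003, 0.251]
wrist_force: [-0.5, 1.7, 0.9]
width: 0.0939
finger_force: 0.7
```

{"api": "servo_tool", "payload": {
  "targets": [
    [0,0.5,0,0],
    [0,1.0,0,0],
    [0,1.5,0.1,0],
    [0,1.7,0.2,0],
    [0,1.8,0.3,0],
    [0,1.9,0.3,0],
    [0,2.0,0.3,0],
    [0,2.0,0.3,0]
  ]
}}

```text
time: 9.82
tool_pos: [0.5759, 0.1395, 0.0883]
ee_rot: [-3.137, 0.0, 0.252]
wrist_force: [-1.5, 6.3, 0.8]
width: 0.094
finger_force: 3.4
```

Run:
```python
from h import *
print(go(0,.0326,.088))
```

```text
[0.14 0.23 0.02]
```

{"api": "servo_tool", "payload": {
  "targets": [
    [0,0.15,0,0],
    [0,0.15,0,0]
  ]
}}

```text
time: 10.07
tool_pos: [0.576, 0.1394, 0.0882]
ee_rot: [-3.135, 0.0, 0.252]
wrist_force: [-1.7, 9.6, 0.2]
width: 0.0941
finger_force: 4.8
```

{"api": "servo_tool", "payload": {
  "targets": [
    [0,-0.7,0,0],
    [0,-0.7,-5,0],
    [0,4,-6.5,0],
    [0,8,-6.5,0],
    [0,12.2,-6,0],
    [0,12.2,-3,0],
    [0,12.2,-3,0]
  ]
}}

```text
time: 10.95
tool_pos: [0.6052, 0.0164, 0.1152]
ee_rot: [-3.141, 0.007, 0.249]
wrist_force: [-0.7, -0.0, -0.6]
width: 0.094
finger_force: 0.0
```

Run:
```python
from h import *
print(go(0,-.0866,.062))
```

```text
[ 0.42 -0.49  5.31]
```

{"api": "servo_tool", "payload": {
  "targets": [
    [0.3,-0.4,2.5,0],
    [0.3,-0.4,5.2,0],
    [0.3,-0.4,5.2,0]
  ]
}}

```text
time: 11.32
tool_pos: [0.6075, 0.0226, 0.0648]
ee_rot: [-3.141, 0.004, 0.252]
wrist_force: [-0.6, -0.5, 0.1]
width: 0.0937
finger_force: 0.0
```

{"api": "servo_tool", "payload": {
  "targets": [
    [0,-0.5,-0.2,0],
    [0,-0.8,-0.5,0],
    [0,-1.1,-1.0,0],
    [0,-1.5,-1.5,0],
    [0,-2.0,-2.0,0],
    [0,-2.5,-2.4,0],
    [0,-3.1,-2.7,0],
    [0,-3.7,-2.9,0]
  ]
}}

```text
time: 12.32
tool_pos: [0.6001, 0.0592, 0.0959]
ee_rot: [-3.141, -0.001, 0.251]
wrist_force: [0.9, -0.1, 0.6]
width: 0.094
finger_force: 0.7
```

Run:
```python
from h import *
print(go(0,-.033,.088))
```

```text
[-0.19 -1.58  0.79]
```

{"api": "servo_tool", "payload": {
  "targets": [
    [-0.1,-0.5,0.2,0],
    [-0.1,-0.9,0.5,0],
    [-0.1,-1.2,0.7,0],
    [-0.1,-1.4,0.7,0],
    [-0.1,-1.5,0.7,0],
    [-0.1,-1.6,0.7,0],
    [-0.1,-1.6,0.7,0]
  ]
}}

```text
time: 13.2
tool_pos: [0.5949, 0.0735, 0.0884]
ee_rot: [-3.141, 0.0, 0.251]
wrist_force: [-0.1, -0.4, -0.3]
width: 0.0937
finger_force: 0.1
```

{"api": "servo_tool", "payload": {
  "targets": [
    [0,-0.15,0,0],
    [0,-0.15,0,0]
  ]
}}

```text
time: 13.45
tool_pos: [0.5946, 0.0747, 0.0885]
ee_rot: [3.141, -0.0, 0.251]
wrist_force: [0.1, -1.3, -1.3]
width: 0.0939
finger_force: 0.6
```

{"api": "servo_tool", "payload": {
  "targets": [
    [0,-0.15,0,0],
    [0,-0.3,0,0],
    [0,-0.4,0,0],
    [0,-0.4,0,0]
  ]
}}

```text
time: 13.95
tool_pos: [0.5946, 0.0751, 0.0882]
ee_rot: [3.135, -0.0, 0.249]
wrist_force: [2.3, -8.9, -3.0]
width: 0.0941
finger_force: 4.8
```

{"api": "servo_tool", "payload": {
  "targets": [
    [0,0.8,0,0],
    [0,0.8,-6,0],
    [-4,8,-12,-10],
    [-6,14,-14,-20],
    [-8,20,-14,-30],
    [-10,26,-14,-40],
    [-12,32,-14,-50],
    [-14,38,-14,-60]
  ],
  "claw": 165
}}

```text
time: 14.95
tool_pos: [0.5558, -0.2792, 0.2286]
ee_rot: [3.14, -0.002, 1.305]
wrist_force: [0.0, -0.3, -0.0]
width: 0.0332
finger_force: 0.0
```

Run:
```python
from h import *
o=get_obs();print(o["tool_pos"],o["ee_rot"],o["width"],rel([.555,-.336,.22]))
```

```text
[ 0.55584241 -0.27917431  0.2286244 ] [ 3.13987364e+00 -1.86484416e-03  1.30490334e+00] 0.03322594053935834 [-5.51  1.41  0.85]
```

{"api": "servo_tool", "payload": {
  "targets": [
    [-3,0.7,0,-6],
    [-5.5,1.4,0,-11],
    [-5.5,1.4,0,-11],
    [-5.5,1.4,0,-11],
    [-5.5,1.4,0,-11]
  ]
}}

```text
time: 15.58
tool_pos: [0.5548, -0.3334, 0.2283]
ee_rot: [3.141, -0.001, 1.491]
wrist_force: [-0.3, 0.2, 0.2]
width: 0.0337
finger_force: 0.0
```

Run:
```python
from h import *
o=get_obs();print(o["tool_pos"],o["ee_rot"],o["qvel"].round(3));m=camera_model("wrist")
im=snapshot("wrist");im2=im.copy()
for p in proj("wrist",tf([.505,-.333,-.068],[[.05,.029,.035],[.05,-.029,.035],[.043,0,.064],[.057,0,.064],[.075,.045,.004],[.075,-.045,.004],[-.075,-.045,.004],[-.075,.045,.004]]),m): cv2.circle(im2,tuple(int(x) for x in p),2,(0,0,255),-1)
side=snapshot("side")
cv2.imwrite("pics/w6.png",np.hstack([im2[:,60:460],cv2.resize(side[100:205,200:330],(390,420)) if 0 else cv2.resize(side[110:215,195:292],(388,420))]))
cv2.imwrite("pics/w6raw.png",im);np.save("w6.npy",np.array([m],dtype=object))
```

```text
[ 0.55476169 -0.3333604   0.22826988] [ 3.14100762e+00 -5.35792282e-04  1.49104917e+00] [ 0.    -0.001 -0.    -0.005 -0.001 -0.006]
```

View pics/w6.png

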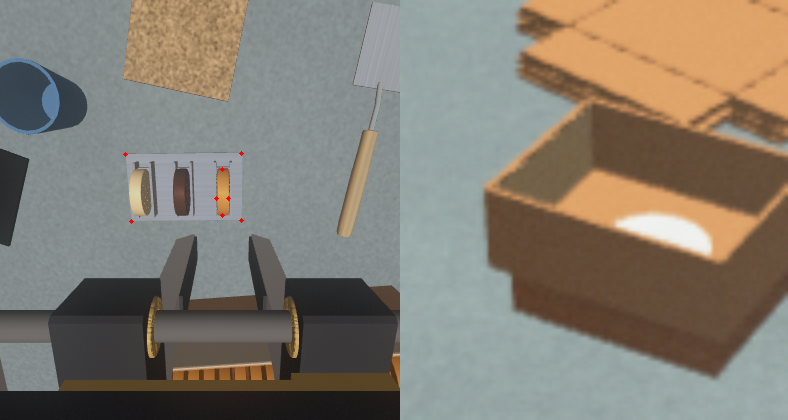

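Run:
```python
from h import *
im=cv2.imread("pics/w6raw.png");m=np.load("w6.npy",allow_pickle=True)[0]
h=cv2.cvtColor(im,cv2.COLOR_BGR2HSV);w=cv2.inRange(h,(8,150,130),(22,255,255));w[:150]=0;w[225:]=0;w[:,260:]=np.where(0,0,w[:,260:]);w[:,:265]=0;w[:,300:]=0
y,x=np.nonzero(w);print(x.min(),x.max(),y.min(),y.max(),x.mean(),y.mean())
t=np.linspace(0,6.283,40);P=np.r_[[[.05+s*.007,.029*np.cos(a),.035+.029*np.sin(a)] for s in(-1,1) for a in t]]
q=proj("wrist",tf([.505,-.333,-.068],P),m);print(q.min(0),q.max(0))
print(rel([.555,-.3364,.045]))
```

```text
277 288 172 213 282.5986078886311 192.8584686774942
[276.35861182 169.25215002] [288.84459936 216.70719106]
[-0.27  0.04 18.33]
```

Model and blob agree within a pixel, so I'll descend and grip.

{"api": "servo_tool", "payload": {
  "targets": [
    [-0.3,0.05,5,-0.7],
    [-0.3,0.05,10,-0.7],
    [-0.3,0.05,15,-0.7],
    [-0.3,0.05,18.3,-0.7],
    [-0.3,0.05,18.3,-0.7],
    [-0.3,0.05,18.3,-0.7]
  ]
}}

```text
time: 16.42
tool_pos: [0.5557, -0.3382, 0.0469]
ee_rot: [3.139, 0.001, 1.502]
wrist_force: [-0.1, 0.6, -0.2]
width: 0.033
finger_force: 0.0
```

{"api": "servo_tool", "payload": {
  "targets": [
    [0,0,0,0],
    [0,0,0,0],
    [0,0,0,0],
    [0,0,0,0]
  ],
  "claw": 255
}}

```text
time: 16.92
tool_pos: [0.5554, -0.3384, 0.0466]
ee_rot: [3.139, 0.001, 1.502]
wrist_force: [-0.2, -0.3, 5.9]
width: 0.014
finger_force: 30.0
```

{"api": "servo_tool", "payload": {
  "targets": [
    [0,0,-2,0],
    [0,0,-5,0],
    [0,0,-8.5,0],
    [4,-1.5,-9,0],
    [9,-4,-9,0],
    [14,-6,-9,0],
    [18.3,-7.7,-9,0],
    [18.3,-7.7,-9,0]
  ]
}}

```text
time: 17.92
tool_pos: [0.4894, -0.1476, 0.1357]
ee_rot: [3.142, -0.0, 1.506]
wrist_force: [0.2, -0.6, -0.8]
width: 0.014
finger_force: 30.0
```

Run:
```python
from h import *
o=get_obs();print(o["tool_pos"],o["width"],o["finger_force"],o["qvel"].round(2),rel([.491,-.150,.0475]));m=camera_model("wrist")
# mat centre from top image, cork colour
im=snapshot("side");h=cv2.cvtColor(im,cv2.COLOR_BGR2HSV);w=cv2.inRange(h,(8,80,80),(25,255,255))
n,l,st,ce=cv2.connectedComponentsWithStats(w)
for i in range(1,n):
    if st[i,4]>1200 and abs(ce[i][0]-323)<40 and abs(ce[i][1]-244)<40: print(st[i]); c=max(cv2.findContours((l==i).astype(np.uint8),0,2)[0],key=cv2.contourArea);print([ray("side",p,.005).round(3)[:2].tolist() for p in cv2.approxPolyDP(c,5,True)[:,0]])
im=cv2.imread("pics/top0.png");h=cv2.cvtColor(im,cv2.COLOR_BGR2HSV);w=cv2.inRange(h,(8,80,80),(25,255,255));n,l,st,ce=cv2.connectedComponentsWithStats(w)
i=l[213,319];c=max(cv2.findContours((l==i).astype(np.uint8),0,2)[0],key=cv2.contourArea);print(st[i],[ray("top",p,.005).round(3)[:2].tolist() for p in cv2.boxPoints(cv2.minAreaRect(c))])
```

```text
[ 0.48940193 -0.14757906  0.13571217] 0.014019856724577185 30.000053644180298 [-0.05  0.04 -0.05 -0.03 -0.03 -0.02] [-0.23  0.17  8.82]
[ 282  194   84   79 2853]
[[0.628, -0.012], [0.588, -0.037], [0.568, -0.094], [0.482, -0.07], [0.456, -0.149], [0.455, -0.197], [0.566, -0.228], [0.59, -0.097], [0.629, -0.075], [0.652, -0.033], [0.589, -0.075], [0.592, -0.042]]
[ 293  187   53   52 1852] [[0.481, -0.066], [0.606, -0.102], [0.571, -0.227], [0.446, -0.19]]
```

{"api": "servo_tool", "payload": {
  "targets": [
    [0,0.1,4,0],
    [0,0.1,7.5,0],
    [0,0.1,8.7,0],
    [0,0.1,8.8,0],
    [0,0.1,8.9,0],
    [0,0.1,8.9,0]
  ]
}}

```text
time: 18.73
tool_pos: [0.4921, -0.1506, 0.047]
ee_rot: [3.14, 0.001, 1.502]
wrist_force: [1.5, -1.1, -0.9]
width: 0.0138
finger_force: 30.0
```

{"api": "servo_tool", "payload": {
  "targets": [
    [0,0,0.1,0],
    [0,0,0.1,0]
  ]
}}

```text
time: 18.98
tool_pos: [0.4918, -0.1503, 0.0455]
ee_rot: [3.14, 0.0, 1.502]
wrist_force: [-0.1, 0.1, 1.3]
width: 0.014
finger_force: 30.0
```

{"api": "servo_tool", "payload": {
  "targets": [
    [0,0,0.15,0],
    [0,0,0.15,0]
  ]
}}

```text
time: 19.23
tool_pos: [0.4919, -0.1504, 0.0454]
ee_rot: [3.14, 0.001, 1.502]
wrist_force: [-2.2, 1.5, 8.6]
width: 0.014
finger_force: 30.0
```

{"api": "servo_tool", "payload": {
  "targets": [
    [0,0,-0.1,0],
    [0,0,-0.1,0],
    [0,0,-0.1,0]
  ],
  "claw": 147
}}

```text
time: 19.6
tool_pos: [0.4911, -0.15, 0.044]
ee_rot: [-3.141, -0.0, 1.502]
wrist_force: [0.3, 0.0, -0.2]
width: 0.0384
finger_force: 0.0
```

{"api": "servo_tool", "payload": {
  "targets": [
    [0,0,-0.5,0],
    [0,0.6,-0.5,0],
    [0,1.2,-0.5,0],
    [0,1.5,-0.5,0],
    [0,1.8,-0.5,0],
    [0,2.1,-0.5,0],
    [0,2.4,-0.5,0],
    [0,2.7,-0.5,0]
  ]
}}

```text
time: 20.6
tool_pos: [0.5185, -0.152, 0.0494]
ee_rot: [3.141, -0.0, 1.502]
wrist_force: [-0.2, 1.1, 0.7]
width: 0.0395
finger_force: 0.0
```

Run:
```python
from h import *
o=get_obs();print(o["tool_pos"],o["width"],o["wrist_force"])
cv2.imwrite("pics/w7.png",np.hstack([snapshot("wrist")[100:340,80:480],cv2.resize(snapshot("side")[190:310,250:440],(380,240))]))
```

```text
[ 0.51848849 -0.15199432  0.04942113] 0.03951702450545302 [-0.18646396  1.14765403  0.69135527]
```

View pics/w7.png

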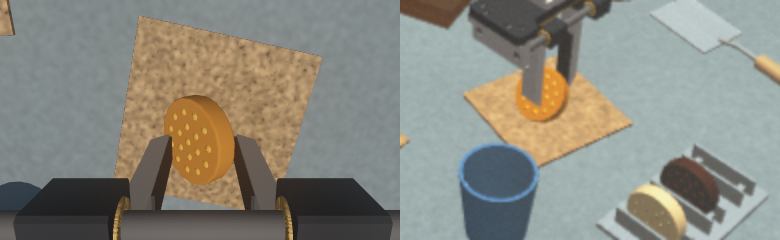

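{"api": "servo_tool", "payload": {
  "targets": [
    [0,0.4,0,0],
    [0,0.8,0,0],
    [0,1.2,0,0],
    [0,1.6,0,0],
    [0,2.0,0,0],
    [0,2.4,0,0],
    [0,2.8,0,0],
    [0,3.2,0,0]
  ]
}}

```text
time: 21.7
tool_pos: [0.5504, -0.1542, 0.0494]
ee_rot: [-3.142, -0.0, 1.502]
wrist_force: [0.6, -0.4, -0.3]
width: 0.0393
finger_force: 0.0
```

```bash
cat >> h.py <<'E'
def cookie(n,box=None,z=.019,save=None,m=None):
    "golden blob nearest to image of guess: ellipse + world centre; box=(x0,x1,y0,y1)"
    m=m or camera_model(n);im=snapshot(n);h=cv2.cvtColor(im,cv2.COLOR_BGR2HSV);w=cv2.inRange(h,(8,190,130),(24,255,255))
    if save: cv2.imwrite(save,im)
    w=cv2.morphologyEx(w,3,np.ones((5,5)));w=cv2.morphologyEx(w,2,np.ones((3,3)))
    if box: k=np.zeros_like(w);k[box[2]:box[3],box[0]:box[1]]=1;w=w*k
    k,l,st,ce=cv2.connectedComponentsWithStats(w);i=1+st[1:,4].argmax()
    return st[i].tolist(),ce[i].round(1),ray(n,ce[i],z,m).round(4)
E
python3 - <<'E'
from h import *
o=get_obs();print(o["tool_pos"],o["wrist_force"])
print(cookie("side",(270,400,190,260)));print(cookie("wrist",(120,440,100,320),save="pics/r1.png"))
E
```

```text
[ 0.55043101 -0.154189    0.0493747 ] [ 0.58802735 -0.3942065  -0.26440701]
([312, 231, 26, 17, 311], array([324.3, 239.5]), array([ 0.523 , -0.1525,  0.019 ]))Traceback (most recent call last):
  File "<stdin>", line 3, in <module>
  File "h.py", line 33, in cookie
    k,l,st,ce=cv2.connectedComponentsWithStats(w);i=1+st[1:,4].argmax()
                                                      ~~~~~~~~~~~~~~~^^
ValueError: attempt to get argmax of an empty sequence
```

{"api": "servo_tool", "payload": {
  "targets": [
    [0,0,-5,0],
    [0,-1.4,-10,0],
    [0,-2.8,-15,0],
    [0,-2.8,-17,0],
    [0,-2.8,-17,0],
    [0,-2.8,-17,0]
  ],
  "claw": 0
}}

```text
time: 22.55
tool_pos: [0.5217, -0.152, 0.2178]
ee_rot: [-3.139, -0.001, 1.502]
wrist_force: [-0.1, 0.4, -0.5]
width: 0.093
finger_force: 0.0
```

Run:
```python
from h import *
o=get_obs();print(o["tool_pos"],o["qvel"].round(3),o["width"])
im=snapshot("wrist");m=camera_model("wrist")
h=cv2.cvtColor(im,cv2.COLOR_BGR2HSV)
c=proj("wrist",[[.523,-.1525,.019]],m)[0];print(c,h[int(c[1])-6:int(c[1])+7:4,int(c[0])-30:int(c[0])+31:6].tolist())
```

```text
[ 0.52166347 -0.15200413  0.21775172] [-0.001  0.015  0.014 -0.     0.001  0.002] 0.09296568176439732
[284.25077703 190.3333597 ] [[[17, 106, 145], [16, 105, 143], [16, 160, 151], [20, 164, 205], [19, 162, 205], [19, 161, 206], [19, 161, 206], [19, 164, 199], [19, 160, 205], [19, 162, 205], [17, 104, 162]], [[17, 101, 164], [16, 103, 156], [16, 171, 171], [19, 163, 205], [19, 163, 205], [19, 162, 205], [19, 166, 203], [19, 163, 203], [19, 162, 205], [19, 163, 205], [17, 104, 165]], [[17, 103, 174], [16, 104, 160], [16, 102, 175], [18, 165, 201], [19, 163, 205], [19, 166, 200], [19, 163, 205], [19, 166, 198], [19, 163, 205], [19, 163, 205], [16, 106, 147]], [[16, 103, 159], [16, 103, 161], [17, 101, 177], [18, 164, 205], [19, 164, 205], [18, 164, 205], [20, 165, 206], [18, 165, 205], [18, 166, 201], [18, 166, 204], [17, 107, 145]]]
```

```bash
cat >> h.py <<'E'
def disc(n,g,zc,box=40,lo=135,vis=1):
    "fit flat disc centre (x,y) by silhouette bbox/centroid; returns xy, residual px"
    m=camera_model(n);im=snapshot(n);h=cv2.cvtColor(im,cv2.COLOR_BGR2HSV);w=cv2.inRange(h,(8,lo,90),(26,255,255))
    c=proj(n,[[*g,zc]],m)[0].astype(int);k=np.zeros_like(w);cv2.circle(k,tuple(int(v) for v in c),box,1,-1);w=w*k
    w=cv2.morphologyEx(w,2,np.ones((3,3)));_,l,st,_=cv2.connectedComponentsWithStats(w);i=1+st[1:,4].argmax()
    y,x=np.nonzero(l==i);ob=np.array([x.min()-.5,x.max()+.5,y.min()-.5,y.max()+.5]);t=np.linspace(0,6.283,60)
    def f(v):
        P=np.array([[v[0]+.029*np.cos(a),v[1]+.029*np.sin(a),zc+s] for s in(-.007,.007) for a in t]);q=proj(n,P,m)
        return np.array([q[:,0].min(),q[:,0].max(),q[:,1].min(),q[:,1].max()])-ob
    r=least_squares(f,g);return r.x.round(4),r.fun.round(1),ob
E
python3 - <<'E'
from h import *
d=disc("wrist",[.523,-.1525],.012);print(d);print(disc("side",[.523,-.1525],.012,30,150));print(disc("top",[.523,-.1525],.012,20,150))
print(rel([*d[0],.022]))
E
```

```text
(array([ 0.5291, -0.1488]), array([ 0.1, -0.1, -0.1,  0.2]), array([265.5, 312.5, 162.5, 209.5]))
(array([ 0.5323, -0.1476]), array([-0.3,  0.3, -2.3,  2. ]), array([311.5, 338.5, 229.5, 248.5]))
(array([ 0.5317, -0.136 ]), array([-4.5,  4.4, -0.5,  0.5]), array([310.5, 321.5, 200.5, 219.5]))
[ 0.35  0.78 19.56]
```

{"api": "servo_tool", "payload": {
  "targets": [
    [0.3,0.7,5,0],
    [0.3,0.7,10,0],
    [0.3,0.7,15,0],
    [0.3,0.75,18,0],
    [0.3,0.75,19.4,0],
    [0.3,0.75,19.4,0],
    [0.3,0.75,19.4,0]
  ]
}}

```text
time: 23.62
tool_pos: [0.5312, -0.1502, 0.0271]
ee_rot: [3.139, 0.001, 1.502]
wrist_force: [0.8, -0.2, 0.1]
width: 0.094
finger_force: 0.0
```

Run:
```python
from h import *
print(rel([.5291,-.1488,.0215]),get_obs()["wrist_force"])
```

```text
[ 0.13 -0.22  0.56] [ 0.77738149 -0.17681978  0.06394769]
```

{"api": "servo_tool", "payload": {
  "targets": [
    [0.1,-0.1,0.4,0],
    [0.1,-0.1,0.5,0],
    [0.1,-0.1,0.5,0]
  ]
}}

```text
time: 24.0
tool_pos: [0.5291, -0.1487, 0.0207]
ee_rot: [3.141, 0.0, 1.502]
wrist_force: [0.3, 0.4, 0.4]
width: 0.0941
finger_force: 0.0
```

{"api": "servo_tool", "payload": {
  "targets": [
    [0,0,0,0],
    [0,0,0,0],
    [0,0,0,0],
    [0,0,0,0]
  ],
  "claw": 255
}}

```text
time: 24.5
tool_pos: [0.529, -0.1487, 0.0204]
ee_rot: [3.142, -0.0, 1.502]
wrist_force: [0.1, 0.0, -0.8]
width: 0.0574
finger_force: 22.1
```

{"api": "servo_tool", "payload": {
  "targets": [
    [0,0,0,0],
    [0,0,-2,0],
    [0,0,-6,0],
    [0,0,-11,0],
    [3,0.5,-14,9],
    [7,1,-15,18],
    [11,1.5,-15,27],
    [15,2,-15,36]
  ]
}}

```text
time: 25.5
tool_pos: [0.5594, 0.0007, 0.1706]
ee_rot: [3.141, -0.0, 0.868]
wrist_force: [0.4, -0.3, -0.9]
width: 0.0575
finger_force: 30.0
```

Run:
```python
from h import *
o=get_obs();print(o["ee_rot"],o["tool_pos"],rel([.5865,.1076,.17]),o["width"],o["finger_force"],"turn",np.rad2deg(o["ee_rot"][2]-.253))
```

```text
[ 3.14124606e+00 -3.00173134e-04  8.68356989e-01] [0.55939752 0.00073952 0.17060136] [ 9.91 -4.84  0.06] 0.05751644127861179 29.99333828687668 turn 35.25735836084788
```

{"api": "servo_tool", "payload": {
  "targets": [
    [3,-1.5,0,9],
    [6,-3,0,18],
    [9,-4.4,0,27],
    [9.9,-4.8,0,35.3],
    [9.9,-4.8,0,35.3],
    [9.9,-4.8,0,35.3],
    [9.9,-4.8,0,35.3]
  ]
}}

```text
time: 26.38
tool_pos: [0.5859, 0.1055, 0.1705]
ee_rot: [3.142, 0.0, 0.258]
wrist_force: [-0.7, -0.2, 0.0]
width: 0.0576
finger_force: 30.0
```

Run:
```python
from h import *
o=get_obs();print(o["ee_rot"],o["tool_pos"],o["qvel"].round(3))
m=camera_model("wrist");im=snapshot("wrist");cv2.imwrite("pics/r2.png",im)
zc=o["tool_pos"][2]-.0084
try: print("cookie",disc("wrist",o["tool_pos"][:2],zc,box=70))
except Exception as e: print(e)
for n in("wrist","side"):
    im=snapshot(n);w=(im.min(2)>140).astype(np.uint8);c=proj(n,[[.5865,.1076,.0406]])[0];yy,xx=np.mgrid[:420,:560];w[np.hypot(xx-c[0],yy-c[1])>50]=0
    y,x=np.nonzero(w);print(n,c,len(x),x.min() if len(x) else 0,x.max() if len(x) else 0,y.min() if len(x) else 0,y.max()if len(x) else 0)
print(rel([.5865,.1076,.058]))
```

```text
[3.14153071e+00 6.22491961e-06 2.57754928e-01] [0.58592238 0.10554165 0.17046032] [-0.    -0.001 -0.001 -0.    -0.     0.005]
cookie (array([0.5852, 0.1047]), array([-0.9,  0.9, -2.6,  2.9]), array([235.5, 329.5, 207.5, 296.5]))
wrist [280.23866425 202.61410044] 2391 246 316 167 217
side [257.35042223 170.65628757] 2900 208 307 131 220
[ 0.09 -0.16 11.25]
```

{"api": "servo_tool", "payload": {
  "targets": [
    [0.1,-0.15,3,0],
    [0.1,-0.15,6,0],
    [0.1,-0.15,9,0],
    [0.1,-0.15,10.5,0],
    [0.1,-0.15,11,0],
    [0.1,-0.15,11.1,0],
    [0.1,-0.15,11.1,0]
  ]
}}

```text
time: 27.45
tool_pos: [0.5875, 0.1081, 0.0608]
ee_rot: [3.141, -0.003, 0.258]
wrist_force: [0.3, 0.3, -0.7]
width: 0.0572
finger_force: 30.0
```

{"api": "servo_tool", "payload": {
  "targets": [
    [0,0,0.1,0],
    [0,0,0.2,0],
    [0,0,0.2,0]
  ]
}}

```text
time: 27.82
tool_pos: [0.5866, 0.108, 0.0575]
ee_rot: [-3.142, -0.0, 0.258]
wrist_force: [-1.0, 0.6, -0.6]
width: 0.0574
finger_force: 30.0
```

Run:
```python
from h import *
o=get_obs();print(rel([.5865,.1076,.056]),o["wrist_force"],o["wrist_torque"])
```

```text
[-0.02  0.04  0.15] [-0.98883507  0.56762012 -0.56823907] [-0.03115963  0.18897047  0.0204549 ]
```

{"api": "servo_tool", "payload": {
  "targets": [
    [0,0,0.1,0],
    [0,0,0.1,0],
    [0,0,0.1,0]
  ]
}}

```text
time: 28.2
tool_pos: [0.5866, 0.108, 0.0564]
ee_rot: [-3.141, 0.0, 0.258]
wrist_force: [-0.6, -0.5, 0.5]
width: 0.0576
finger_force: 30.0
```

{"api": "servo_tool", "payload": {
  "targets": [
    [0,0,0.1,0],
    [0,0,0.1,0]
  ]
}}

```text
time: 28.45
tool_pos: [0.5866, 0.108, 0.0555]
ee_rot: [-3.142, -0.0, 0.258]
wrist_force: [-0.4, -0.8, -0.9]
width: 0.0571
finger_force: 30.0
```

{"api": "servo_tool", "payload": {
  "targets": [
    [0,0,0.05,0],
    [0,0,0.05,0]
  ]
}}

```text
time: 28.7
tool_pos: [0.5866, 0.108, 0.0554]
ee_rot: [-3.142, -0.0, 0.258]
wrist_force: [-1.5, -0.4, 2.8]
width: 0.0572
finger_force: 30.0
```

{"api": "servo_tool", "payload": {
  "targets": [
    [0,0,0.05,0],
    [0,0,0.05,0]
  ]
}}

```text
time: 28.95
tool_pos: [0.5866, 0.108, 0.0554]
ee_rot: [3.142, -0.0, 0.258]
wrist_force: [-1.9, -0.9, 4.7]
width: 0.0574
finger_force: 30.0
```

{"api": "servo_tool", "payload": {
  "targets": [
    [0,0,-0.07,0],
    [0,0,-0.07,0],
    [0,0,-0.07,0],
    [0,0,-0.07,0]
  ],
  "claw": 38
}}

```text
time: 29.45
tool_pos: [0.5865, 0.108, 0.0548]
ee_rot: [-3.141, 0.0, 0.258]
wrist_force: [0.7, 0.0, 0.1]
width: 0.0797
finger_force: 0.0
```

{"api": "servo_tool", "payload": {
  "targets": [
    [0,0,-2,0],
    [0,0,-6,0],
    [0,0,-12,0],
    [0,0,-16,0],
    [0,0,-16,0],
    [0,0,-16,0]
  ]
}}

```text
time: 30.2
tool_pos: [0.586, 0.1079, 0.2137]
ee_rot: [-3.141, 0.002, 0.258]
wrist_force: [0.2, -1.0, -0.5]
width: 0.0796
finger_force: 0.0
```

Run:
```python
from h import *
o=get_obs();print(o["tool_pos"],o["wrist_force"],o["qvel"].round(3),o["width"])
g=[.5865,.1076]
print("cookie",disc("wrist",g,.0476,box=34));print("side",disc("side",g,.0476,box=16,lo=180))
m=camera_model("wrist");im=snapshot("wrist");w=(im.min(2)>140).astype(np.uint8);c=proj("wrist",[[*g,.0406]],m)[0];yy,xx=np.mgrid[:420,:560];w[np.hypot(xx-c[0],yy-c[1])>45]=0
y,x=np.nonzero(w);(cx,cy),r=cv2.minEnclosingCircle(np.c_[x,y].astype(np.float32));print("round",ray("wrist",(cx,cy),.0406,m).round(4),r,c)
# panel angles: wall tops overlay against brown/table contrast: fit the upright top edges in wrist image
v=[*g,.253]
for t in(1.45,1.57,1.6): print(t,proj("wrist",tf(v,panels([t]*3)),m).round(1).tolist())
cv2.imwrite("pics/final.png",im)
```

```text
[0.58602309 0.10794717 0.21367165] [ 0.15107663 -0.96511338 -0.51737912] [-0.     0.019  0.032 -0.002  0.004  0.002] 0.07960012687033136
cookie (array([0.5872, 0.1076]), array([-1. ,  1. , -1.2,  1.3]), array([257.5, 307.5, 169.5, 219.5]))
side (array([0.5968, 0.1134]), array([-1.8,  1.8, -3.7,  3.3]), array([248.5, 268.5, 160.5, 171.5]))
round [0.5881 0.1073 0.0406] 31.233489990234375 [282.52960883 193.22822416]
1.45 [[206.5, 265.9], [357.7, 266.8], [198.8, 259.2], [190.2, 143.1], [365.5, 260.1], [375.5, 144.2]]
1.57 [[206.1, 260.2], [358.2, 261.1], [205.1, 259.3], [197.2, 143.2], [359.2, 260.1], [368.5, 144.1]]
1.6 [[206.0, 258.7], [358.3, 259.6], [206.7, 259.2], [198.9, 143.2], [357.6, 260.1], [366.7, 144.1]]
```

```bash
python3 -c "
from bench import *
print(close_job())"
```

```text
the job is handed in; nothing more can be done
None
```

The job is handed in at about 30 s: all three panels were pushed up to their stops, and the golden cookie was laid flat on the cork mat, released, then re-gripped across its rim. It was set down within about 1 mm of the paper round's middle; the interface gave no verdict, and it went flat on the mat by being tipped over between the fingers.

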